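# Click the lens-day counter on to its mark

### The arm

A 6-joint arm with a two-finger parallel gripper is mounted at the origin on the work surface. World frame = base frame: x ahead of the robot, y to its left, z up, the work surface at z = 0. Lengths are in m, angles in degrees, forces in N, time in s.
With the tool pointing down it reaches from about 0.3 to 0.875 m from the base axis. Payload 4.2 kg.
Tool frame: the origin (TCP) lies on the centre line of the jaws, within the pads' length; the fingertips stand 14 mm ahead of it and the grasp point (between the pads) lies 5 mm behind it; z points along the fingers, y is the line along which they close (so a half turn about z gives the same grasp; the last joint's range is limited). The gripper opens to 85 mm and grips with 20 to 120 N. Pads are 22 mm wide; open, the fingers measure 114 mm over their backs; the gripper's body (76 mm by 85 mm) begins 54 mm behind the grasp point. The pads swing forward as they close: fully open they stand 13 mm farther back than shut.
Start: joints at [68.239, 18.312, 89.639, -0, 72.044, -1.146], TCP at [0.202, 0.538, 0.245] pointing down, gripper open.
Joint ranges: [-177.97, 177.97], [-48.28, 115.42], [12.27, 149.76], [-77.06, 257.06], [2.81, 150.46], [-146.56, 146.56]. Speed limits (degrees/s): [147.25, 147.25, 180, 180, 180, 180].

### API

Orientations are given as [roll, pitch, yaw] about the fixed x, y, z axes, in that order (R = Rz(yaw) Ry(pitch) Rx(roll)).
In Python, from plant import readout, cams, close_job gives the robot as it stands.
- The arm moves only by the tool play_rows, never from a script. Its argument "series" is a list of rows, each a list of 3 entries, a list of its own where there are three numbers: the shift along the world's x, y, z in cm, then the turn, a rotation vector about the world's x, y, z in rad, then the finger opening in cm, from 0 to 8.54. A call has 1 to 5 rows; each row shifts and turns the commanded pose from where the row before left it; what a row does not reach is not made up. A row lasts 1/10 s, in which the tool goes at most 50 mm and 8.59 degrees, less where a joint would pass 70% of its speed; a pose out of reach is approached as far as the arm can. A call is refused whole if a number of a shift passes 5 or a number of a turn 0.15, either way. A call with a gripper value outside its range is refused whole. The fingers move at their own pace and stop on an object; "grip_force" is the grip in N (left out, the last holds). Time passes only in rows, so rows that do not move let the fingers close. It gives the time, the measured TCP pose, the force, the opening and the grip force at its end, in the units of the state.
- readout.observe(): the state, without advancing time (a new reading comes with each control period).
- cams.get_image(name): name is "side" or "top"; returns a dict with "pixels" (400x640x3 uint8, red, green, blue), "mtx" (3x3 intrinsics, pixels), "k1" (the pictures are not rectified: a ray, as slopes to the right and down, at radius r is drawn at 1 + k1 r^2 times it, then the intrinsics apply), "origin" and "orientation" of the camera in the world. Camera axes: x right, y up, looking along -z (the intrinsics and any distortion apply to the point x, -y, -z); pixel columns grow to the right and rows downward; lengths in m; the calibration is good to about 2 mm. A picture is of the moment at which its call begins. There is no depth.
- close_job(): hands the job in; it is judged then, once.
The state is a dict: "t": time; "joint_positions": joint angles; "joint_velocities": joint speeds; "joint_torque": joint torques, N m; "eef_pos": TCP position; "ee_rot": TCP orientation; "wrist_force": force on the tool from outside, world axes, zero at the start; "wrist_torque": the same for the moment, N m; "grip_width": opening from 0.0 (shut) to 1.0 (fully open); "finger_force": force on a finger pad.
Only numpy, scipy, OpenCV 4.12 (cv2) and the standard library are available. Lean on these libraries where they do the work, as an engineer would, in place of code of your own. Each camera call takes 0.05 s, during which the arm holds its last target. There are 200 camera calls.

### The job

The teal day counter shows when the teal lens case is due: with a fingertip, gently flick the edge of its paddle wheel forward (top moving away from the robot), click by click, until the orange paddle stands straight up between the two orange arrowheads, and never let it go past. One click before the mark let the wheel rest with the finger lifted off it, then finish with one last click. Do not pinch, lift or shove the counter, and leave the white counter and everything else on the vanity alone.

Things in the scene. Friction and masses are not known exactly. Their poses are not given: they have to be found in the camera images.
- teal_counter: Teal day counter, loose, 120 x 86 mm base, 0.9 kg, 112 mm tall over the wheel. Origin: centre of the underside; z up, x forward (roughly away from the robot), y along the axle. Two 6 mm cheeks (y = +-34 mm, tops at z = 74 mm, each with an orange arrowhead up to 84 mm at x = 0) carry the wheel; aprons at x = +-57 mm reach z = 50 mm. The wheel's upper part is open.
- teal_axle (a point): Centre of the teal counter's wheel, on its axle, 62 mm above the counter's underside. Axes as the counter's.
- teal_wheel (a joint): Angle (rad) of the teal wheel. 0: orange paddle straight up (wanted). Grows as the wheel's top moves forward (counter +x). Starts two to four clicks below 0 (about -1.57, -2.36 or -3.14). Eight clicks a turn, pi/4 apart, each with a paddle straight up. Pushed past halfway (pi/8) it snaps on to the next click, let go earlier it springs back. A paddle tip needs about 2 N. Rarely it starts caught midway between two clicks.
- teal_mark (a point): Middle of the outer edge of the teal wheel's orange paddle; it turns with the wheel. The wheel: hub of 36 mm radius, 30 mm wide, with eight straight radial paddles 5 mm thick and 30 mm wide that reach out to 50 mm radius; seven are teal, this one orange.
- white_counter: White day counter of the same make and size, origin and axes alike (120 x 86 mm base, 112 mm tall over the wheel). To be left alone.
- white_wheel (a joint): Angle (rad) of the white counter's wheel, made like the teal one; it stands at 0 (its orange paddle up) and shall stay there.
- bamboo_stand: Fixed low bamboo stand, 100 x 200 x 12 mm with six 40 mm pegs. Origin: centre of its underside.
- teal_case: Teal twin lens case, 68 x 32 x 18 mm, lying on the stand. Origin: centre of its underside.
- white_case: White twin lens case, 68 x 32 x 18 mm, lying on the stand. Origin: centre of its underside.
- tweezer: Blue spring-loaded plastic tweezer, 104 x 23 x 10 mm, lying between and in front of the counters. Origin: centre of its underside, long axis x.
- jar: Frosted glass jar with aluminium screw lid, 72 mm diameter, 73 mm tall. Origin: centre of its underside.
- tray: Rectangular aluminium tray, 140 x 200 x 18 mm. Origin: centre of its underside.
- round_mirror: Round hand mirror lying flat, 110 mm disc, 10 mm thick, its handle reaching to 145 mm from the disc's centre along -x. Origin: under the disc's centre.
Not all that is in view belongs to the job. There is more than one size of the teal_counter; the one meant has the size given above.

How it is judged:
By the outcome, as a careful person would: the job done as asked, in the order asked, and still so for the second after the job is handed in, with the robot touching nothing.
It also fails if it takes over 51 s, if anything falls off the work surface, if the arm or the gripper's body presses on something with over 40 N, if the wrist force passes 120 N, or if a joint passes its speed limit or range.

## Working session

There is one attempt and no reset: what is moved stays moved. The work goes in short steps, Python scripts to look and compute and a tool call to move; the robot and the scene stay as the last step left them, time stands still between calls to the robot, and variables do not carry over. Pictures are saved under pics/ and viewed, at most 10 in all, crops included, and the job is handed in when it is done.

Besides the shell and the picture viewer there is one more tool, called after "Emit:" by a JSON object that holds its "method" and its "body". play_rows: Moves the arm, as the interface text tells. Its arguments: {"type":"object","properties":{"series":{"type":"array"},"grip_force":{"type":"number"}},"required":["series"]}

```bash
mkdir -p pics
cat > h.py <<'E'
import numpy as np, cv2
from plant import readout, cams, close_job
from scipy.spatial.transform import Rotation as R
def snap(n,f,crop=None,s=1):
    d=cams.get_image(n); im=d["pixels"][:,:,::-1]
    if crop: x0,y0,x1,y1=crop; im=im[y0:y1,x0:x1]
    if s!=1: im=cv2.resize(im,None,fx=s,fy=s,interpolation=cv2.INTER_CUBIC)
    cv2.imwrite('pics/'+f,im); return d
def rot(d):
    o=np.array(d["orientation"],float)
    return o if o.shape==(3,3) else (R.from_euler('xyz',o,degrees=True).as_matrix() if o.size==3 else None)
def ray(d,u,v):
    K=np.array(d["mtx"]); k=d["k1"]
    p=np.linalg.solve(K,[u,v,1])[:2]; q=p.copy()
    for _ in range(30): q=p/(1+k*(q@q))
    return np.array(d["origin"]),rot(d)@np.array([q[0],-q[1],-1])
def atz(d,u,v,z):
    o,r=ray(d,u,v); return o+r*(z-o[2])/r[2]
def proj(d,P):
    c=rot(d).T@(np.array(P)-np.array(d["origin"])); q=np.array([c[0],-c[1]])/-c[2]
    q=q*(1+d["k1"]*(q@q)); K=np.array(d["mtx"]); return (K@[q[0],q[1],1])[:2]
E
python3 - <<'E'
from h import *
for n in("top","side"):
    d=snap(n,n+"0.png"); print(n,d["mtx"],d["k1"],d["origin"],d["orientation"])
print(readout.observe())
E
```

```text
top [[491.53468847   0.         314.36323892]
 [  0.         491.53468847 200.18761959]
 [  0.           0.           1.        ]] -0.052755592929609234 [0.29161422 0.03654566 1.42490794] [ 12.72856257  -0.32503822 -90.92761022]
side [[386.72474403   0.         314.89108476]
 [  0.         386.72474403 193.53223091]
 [  0.           0.           1.        ]] -0.03396446375906515 [ 0.22786345 -0.53061727  0.80082067] [ 41.23717717  -0.41944232 -31.76837227]
{'t': 0.1, 'joint_positions': array([ 6.82379218e+01,  1.83476473e+01,  8.97005886e+01,  3.23008650e-03,
        7.20437993e+01, -1.14606848e+00]), 'joint_velocities': array([ 0.06185528, -0.0734769 , -0.16730243, -0.0507865 , -0.03390687,
       -0.00469772]), 'joint_torque': array([-1.06358002e-03, -4.16405654e+01, -2.34706825e+01, -6.14542341e-05,
        4.84243894e-03,  1.10132967e-05]), 'eef_pos': array([0.2022924 , 0.53780145, 0.24456169]), 'ee_rot': array([-1.79908045e+02, -4.91136444e-03,  1.59382988e+02]), 'wrist_force': array([-0.90107225,  0.1656262 , -0.42944391]), 'wrist_torque': array([-0.00315149, -0.02499259, -0.03870492]), 'finger_force': 0.0, 'grip_width': 0.9947112529534927}
```

View pics/top0.png

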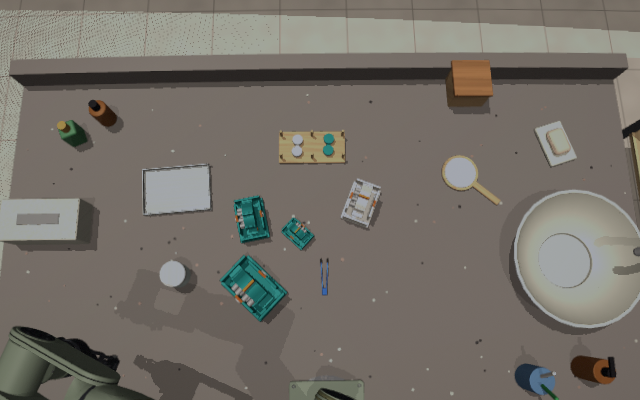

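View pics/side0.png

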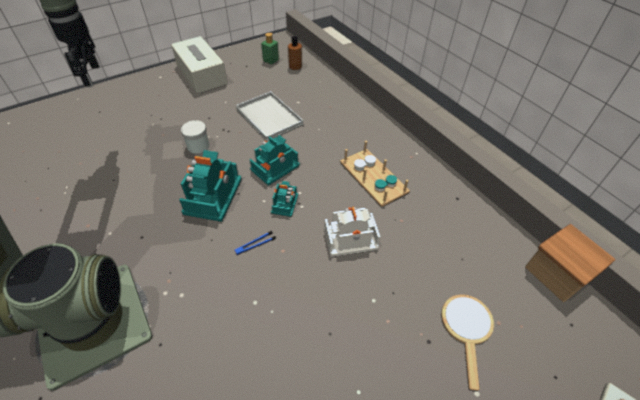

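Three teal counters appear in the top view: (251,219), about 43x30 px; (297,232), small; and (254,288), about 58x42 px. At about 345 px/m, 120x86 mm comes to 41x30 px, so (251,219) fits, and it matches the white one at (361,203). I'll confirm with a crop.

Run:
```python
from h import *
a=cams.get_image("top")["pixels"][185:255,215:325,::-1]; b=cams.get_image("side")["pixels"][130:190,240:310,::-1]
a=cv2.resize(a,(770,490),interpolation=cv2.INTER_CUBIC)
cv2.imwrite("pics/c1.png",a)
b=cv2.resize(b,(700,600),interpolation=cv2.INTER_CUBIC)
cv2.imwrite("pics/c2.png",b)
```

```text
(no output)
```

View pics/c1.png

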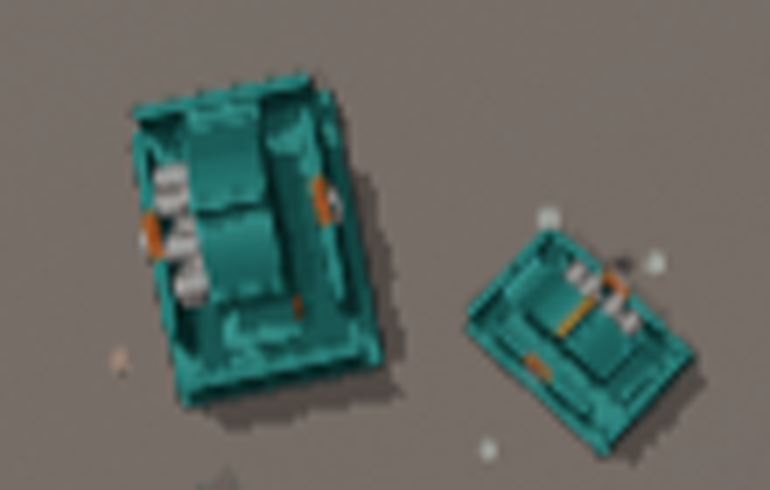

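View pics/c2.png

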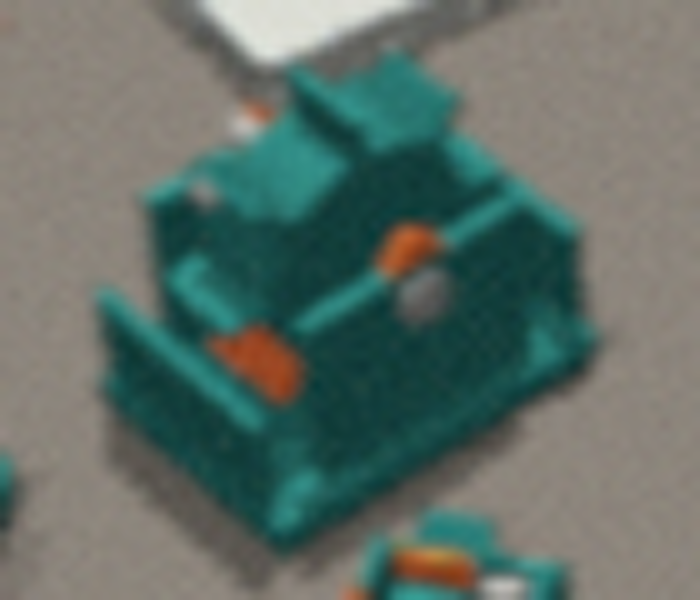

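The crop confirms it: the middle-sized counter, with orange arrowheads at top-crop (152,237)/(322,200). The orange paddle shows on the near side at side-crop (260,365). Next I'll fit the pose.

```bash
cat > fit.py <<'E'
from h import *
from scipy.optimize import least_squares
T=cams.get_image("top");S=cams.get_image("side")
t=lambda x,y:(T,np.array([(x+.5)/7-.5+215,(y+.5)/7-.5+185]))
s=lambda x,y:(S,np.array([(x+.5)/10-.5+240,(y+.5)/10-.5+130]))
obs=[((0,.034,.082),t(151,235)),((0,-.034,.082),t(321,199)),((0,-.034,.084),s(410,228)),((0,.034,.084),s(253,108)),
((-.06,.043,.05),t(186,395)),((-.06,-.043,.05),t(381,358)),((.06,.043,.05),t(137,112)),((.06,-.043,.05),t(308,78)),
((-.06,.043,.05),s(103,290)),((-.06,-.043,0),s(283,545)),((.06,-.043,0),s(592,340))]
def W(p,P):
    c,sn=np.cos(p[2]),np.sin(p[2]);return np.array([p[0]+c*P[0]-sn*P[1],p[1]+sn*P[0]+c*P[1],P[2]])
def f(p): return np.concatenate([proj(o[0],W(p,P))-o[1] for P,o in obs])
r=least_squares(f,[.5,.2,.2],loss='soft_l1'); p=r.x
print(p,np.degrees(p[2])); print(r.fun.reshape(-1,2).round(1).tolist() if len(r.fun) else 0)
for a in(0,-.785,-1.571,-1.963,-2.356,-2.75,-3.1416):
    out=[]
    for y in(-.015,.015):
        for rr in(.05,.036):
            P=W(p,(rr*np.sin(a),y,.062+rr*np.cos(a)))
            u=proj(T,P);v=proj(S,P); out.append(((u-[215,185])*7).round().tolist()+((v-[240,130])*10).round().tolist())
    print(a,out)
E
python3 fit.py
```

```text
[0.55399634 0.20851885 0.21714483] 12.441482221362667
[[0.2, 0.1], [-0.2, -0.3], [-0.0, 0.2], [-0.2, 0.3], [-2.0, 0.4], [-0.1, -1.2], [-3.4, 0.4], [1.5, -1.5], [-2.8, -0.4], [0.3, 2.4], [0.9, 2.0]]
0 [[261.0, 190.0, 353.0, 114.0], [265.0, 197.0, 356.0, 153.0], [186.0, 207.0, 281.0, 61.0], [191.0, 214.0, 285.0, 101.0]]
-0.785 [[284.0, 283.0, 255.0, 216.0], [282.0, 264.0, 287.0, 226.0], [209.0, 301.0, 185.0, 162.0], [207.0, 281.0, 217.0, 172.0]]
-1.571 [[301.0, 334.0, 225.0, 338.0], [294.0, 300.0, 265.0, 313.0], [228.0, 351.0, 156.0, 283.0], [221.0, 317.0, 196.0, 259.0]]
-1.963 [[304.0, 332.0, 242.0, 381.0], [296.0, 299.0, 277.0, 344.0], [232.0, 349.0, 174.0, 326.0], [224.0, 316.0, 208.0, 290.0]]
-2.356 [[303.0, 313.0, 277.0, 403.0], [296.0, 286.0, 302.0, 360.0], [232.0, 329.0, 210.0, 348.0], [224.0, 302.0, 234.0, 307.0]]
-2.75 [[298.0, 279.0, 325.0, 401.0], [292.0, 261.0, 336.0, 360.0], [227.0, 296.0, 258.0, 348.0], [220.0, 278.0, 268.0, 307.0]]
-3.1416 [[289.0, 237.0, 377.0, 378.0], [286.0, 231.0, 373.0, 343.0], [219.0, 253.0, 310.0, 325.0], [215.0, 247.0, 306.0, 291.0]]
```

The orange paddle's edge matches -2.356, so three clicks remain. The axle is at about (0.554, 0.2085, 0.062), yaw 12.4°. I'll go above the start point with the gripper shut and the yaw turned by +33°.

Emit:
{"method": "play_rows", "body": {"series": [[[3, -3, 0], [0, 0, 0.144], 0], [[3, -3, 0], [0, 0, 0.144], 0], [[3, -3, 0], [0, 0, 0.144], 0], [[3, -3, 0], [0, 0, 0.144], 0], [[3, -3, 0], [0, 0, 0], 0]], "grip_force": 20}}

```text
t: 0.8
eef_pos: [0.3529, 0.3874, 0.2454]
ee_rot: [180.0, 0.0, -167.6]
wrist_force: [-0.2, -0.4, -0.5]
grip_width: 0.144
finger_force: 0.0
```

Emit:
{"method": "play_rows", "body": {"series": [[[3, -3, 0], [0, 0, 0], 0], [[3, -3, 0], [0, 0, 0], 0], [[3, -3, 0], [0, 0, 0], 0], [[3, -3, 0], [0, 0, 0], 0], [[3, -3, 0], [0, 0, 0], 0]]}}

```text
t: 1.3
eef_pos: [0.503, 0.2373, 0.2454]
ee_rot: [180.0, 0.0, -167.8]
wrist_force: [0.6, 0.5, 0.0]
grip_width: 0.001
finger_force: 0.0
```

Emit:
{"method": "play_rows", "body": {"series": [[[2, -2, 0], [0, 0, 0], 0], [[0, 0, 0], [0, 0, 0], 0], [[0, 0, 0], [0, 0, 0], 0]]}}

```text
t: 1.6
eef_pos: [0.522, 0.2184, 0.2451]
ee_rot: [180.0, -0.0, -167.8]
wrist_force: [-0.0, 0.1, 0.6]
grip_width: -0.002
finger_force: 0.0
```

Emit:
{"method": "play_rows", "body": {"series": [[[0.9, -1.4, -3], [0, 0, 0], 0], [[0, 0, -3.5], [0, 0, 0], 0], [[0, 0, -3], [0, 0, 0], 0], [[0, 0, 0], [0, 0, 0], 0], [[0, 0, 0], [0, 0, 0], 0]]}}

```text
t: 2.1
eef_pos: [0.5306, 0.2057, 0.1509]
ee_rot: [180.0, -0.0, -167.7]
wrist_force: [0.1, 0.2, 0.8]
grip_width: 0.001
finger_force: 0.0
```

Run:
```python
from h import *
a=cams.get_image("top")["pixels"][185:250,215:290,::-1]; d=cams.get_image("side"); b=d["pixels"][100:190,225:335,::-1]
a=cv2.resize(a,None,fx=5,fy=5,interpolation=cv2.INTER_CUBIC);b=cv2.resize(b,None,fx=5,fy=5,interpolation=cv2.INTER_CUBIC)
c=np.zeros((450,925+0,3),np.uint8);c[:325,:375]=a;c[:,375:]=b
cv2.imwrite("pics/c3.png",cv2.resize(c,(800,389)))
o=readout.observe();print(o["eef_pos"]);P=o["eef_pos"]-[0,0,.014]
print((proj(d,P)-[225,100])*5*800/925+[375*800/925,0])
```

```text
[0.53177994 0.20577893 0.15236128]
[492.42952013 149.45841386]
```

View pics/c3.png

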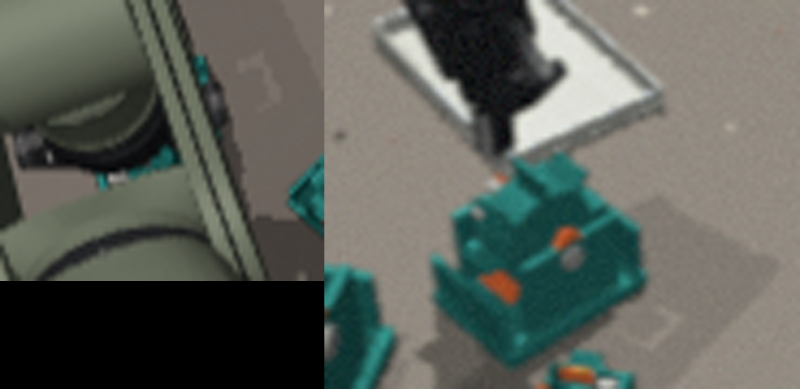

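The side view shows the fingertip at (493,150), matching its projection, and the wheel is unobstructed. I'll lower it and start pushing slowly.

Emit:
{"method": "play_rows", "body": {"series": [[[0, -0.2, -1.6], [0, 0, 0], 0], [[0, 0, -1.7], [0, 0, 0], 0], [[0, 0, 0], [0, 0, 0], 0], [[0, 0, 0], [0, 0, 0], 0]]}}

```text
t: 2.6
eef_pos: [0.5317, 0.2032, 0.1188]
ee_rot: [180.0, 0.1, -167.7]
wrist_force: [0.8, 0.5, 0.5]
grip_width: 0.002
finger_force: 0.0
```

Emit:
{"method": "play_rows", "body": {"series": [[[0.25, 0.055, 0], [0, 0, 0], 0], [[0.25, 0.055, 0], [0, 0, 0], 0], [[0.25, 0.055, 0], [0, 0, 0], 0], [[0.25, 0.055, 0], [0, 0, 0], 0], [[0, 0, 0], [0, 0, 0], 0]]}}

```text
t: 3.1
eef_pos: [0.541, 0.2049, 0.1174]
ee_rot: [180.0, -0.0, -167.8]
wrist_force: [-0.8, -0.9, 0.9]
grip_width: 0.004
finger_force: 0.4
```

Emit:
{"method": "play_rows", "body": {"series": [[[0.25, 0.055, 0], [0, 0, 0], 0], [[0.25, 0.055, 0], [0, 0, 0], 0], [[0.25, 0.055, 0], [0, 0, 0], 0], [[0.25, 0.055, 0], [0, 0, 0], 0], [[0, 0, 0], [0, 0, 0], 0]]}}

```text
t: 3.6
eef_pos: [0.5514, 0.2072, 0.1171]
ee_rot: [180.0, 0.0, -167.8]
wrist_force: [-0.5, 0.5, -0.3]
grip_width: 0.0
finger_force: 0.3
```

Emit:
{"method": "play_rows", "body": {"series": [[[0.2, 0.045, 0], [0, 0, 0], 0], [[0.2, 0.045, 0], [0, 0, 0], 0], [[0.2, 0.045, 0], [0, 0, 0], 0], [[0.2, 0.045, 0], [0, 0, 0], 0], [[0, 0, 0], [0, 0, 0], 0]]}}

```text
t: 4.1
eef_pos: [0.5597, 0.2092, 0.1176]
ee_rot: [180.0, 0.1, -167.8]
wrist_force: [0.2, 0.0, -0.2]
grip_width: 0.001
finger_force: 0.0
```

Run:
```python
from h import *
snap("side","c4.png",(225,110,335,190),6); print(readout.observe()["wrist_force"])
```

```text
[-0.38499833  0.09438266 -0.39172478]
```

View pics/c4.png

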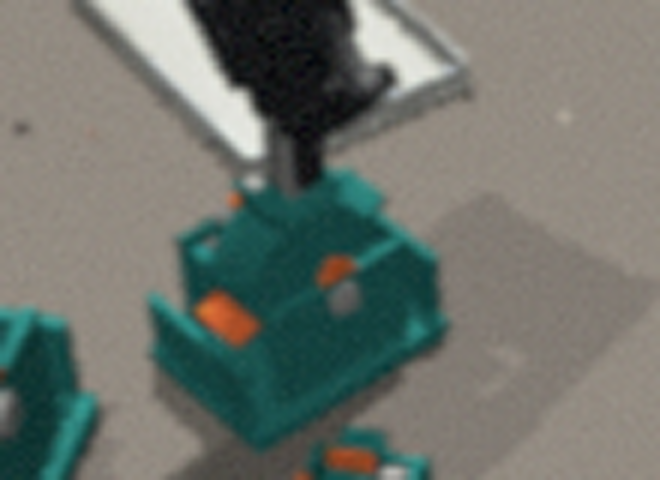

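The orange paddle, at crop (228,318), sits at about -1.96, right at the halfway point, and the counter hasn't moved. I'll push a little more, slowly.

Emit:
{"method": "play_rows", "body": {"series": [[[0.15, 0.033, 0], [0, 0, 0], 0], [[0.15, 0.033, 0], [0, 0, 0], 0], [[0.15, 0.033, 0], [0, 0, 0], 0], [[0.15, 0.033, 0], [0, 0, 0], 0], [[0.15, 0.033, 0], [0, 0, 0], 0]]}}

```text
t: 4.65
eef_pos: [0.567, 0.2106, 0.1174]
ee_rot: [180.0, 0.1, -167.8]
wrist_force: [1.2, 0.0, 0.5]
grip_width: 0.0
finger_force: 0.4
```

Emit:
{"method": "play_rows", "body": {"series": [[[0, 0, 0], [0, 0, 0], 0], [[0, 0, 1.5], [0, 0, 0], 0], [[0, 0, 1.5], [0, 0, 0], 0], [[-2, -0.44, 0], [0, 0, 0], 0], [[-1.6, -0.35, 0], [0, 0, 0], 0]]}}

```text
t: 5.15
eef_pos: [0.5297, 0.2025, 0.1476]
ee_rot: [180.0, -0.0, -167.8]
wrist_force: [-0.4, -0.1, 1.0]
grip_width: -0.0
finger_force: 0.0
```

```bash
cat > ang.py <<'E'
# teal wheel angle from the side view: best paddle angle for the orange pixels on the wheel (arrowheads masked)
from h import *
p=np.array([.55399634,.20851885,.21714483])
def W(P):
    c,s=np.cos(p[2]),np.sin(p[2]);return np.array([p[0]+c*P[0]-s*P[1],p[1]+s*P[0]+c*P[1],P[2]])
S=cams.get_image("side");h=cv2.cvtColor(S["pixels"],cv2.COLOR_RGB2HSV)
m=((h[...,0]<14)&(h[...,1]>150)&(h[...,2]>90)).astype(np.uint8)
m[:130]=0;m[182:]=0;m[:,:245]=0;m[:,305:]=0
n,_,st,c=cv2.connectedComponentsWithStats(m)
for i in range(1,n): print(st[i,4],c[i].round(1))
for a in(-1.963,-1.571,-1.178,-.785,-.393,0,.39):
    print(a,np.mean([proj(S,W((r*np.sin(a),y,.062+r*np.cos(a)))) for r in(.036,.05) for y in(-.015,.015)],0).round(1))
o=readout.observe();print(o["t"],o["eef_pos"],o["wrist_force"])
E
python3 ang.py
```

```text
13 [280.2 154.4]
43 [261.2 159.3]
-1.963 [262.5 163.5]
-1.571 [261.1 159.8]
-1.178 [261.4 154.8]
-0.785 [263.6 149.4]
-0.393 [267.3 144.4]
0 [271.9 140.7]
0.39 [276.6 138.9]
5.2 [0.52651884 0.20169795 0.14724034] [-2.9527025  -1.08943816 -0.7230145 ]
```

Click 1 is done (-1.57). Now the same stroke for click 2, ending one click before the mark.

Emit:
{"method": "play_rows", "body": {"series": [[[0, 0, -1.5], [0, 0, 0], 0], [[0, 0, -1.5], [0, 0, 0], 0], [[0, 0, 0], [0, 0, 0], 0], [[0.4, 0.088, 0], [0, 0, 0], 0], [[0.4, 0.088, 0], [0, 0, 0], 0]]}}

```text
t: 5.7
eef_pos: [0.5395, 0.2047, 0.1181]
ee_rot: [180.0, 0.1, -167.8]
wrist_force: [0.1, -0.5, 0.4]
grip_width: 0.004
finger_force: 0.0
```

Emit:
{"method": "play_rows", "body": {"series": [[[0.25, 0.055, 0], [0, 0, 0], 0], [[0.25, 0.055, 0], [0, 0, 0], 0], [[0.25, 0.055, 0], [0, 0, 0], 0], [[0.25, 0.055, 0], [0, 0, 0], 0], [[0.25, 0.055, 0], [0, 0, 0], 0]]}}

```text
t: 6.2
eef_pos: [0.551, 0.2071, 0.1173]
ee_rot: [-180.0, -0.0, -167.8]
wrist_force: [-1.5, -0.8, 0.1]
grip_width: 0.001
finger_force: 0.6
```

Emit:
{"method": "play_rows", "body": {"series": [[[0.25, 0.055, 0], [0, 0, 0], 0], [[0.2, 0.044, 0], [0, 0, 0], 0], [[0.2, 0.044, 0], [0, 0, 0], 0], [[0.15, 0.033, 0], [0, 0, 0], 0], [[0.15, 0.033, 0], [0, 0, 0], 0]]}}

```text
t: 6.7
eef_pos: [0.5609, 0.2094, 0.1175]
ee_rot: [180.0, 0.1, -167.8]
wrist_force: [-0.1, 0.7, 0.9]
grip_width: 0.002
finger_force: 0.0
```

Emit:
{"method": "play_rows", "body": {"series": [[[0.15, 0.033, 0], [0, 0, 0], 0], [[0.15, 0.033, 0], [0, 0, 0], 0], [[0.15, 0.033, 0], [0, 0, 0], 0], [[0.15, 0.033, 0], [0, 0, 0], 0], [[0, 0, 0], [0, 0, 0], 0]]}}

```text
t: 7.2
eef_pos: [0.5669, 0.2107, 0.1174]
ee_rot: [180.0, 0.0, -167.8]
wrist_force: [0.7, -0.4, 0.5]
grip_width: -0.005
finger_force: 0.7
```

```bash
python3 ang.py
```

```text
20 [264.  149.6]
12 [280.3 154.5]
-1.963 [262.5 163.5]
-1.571 [261.1 159.8]
-1.178 [261.4 154.8]
-0.785 [263.6 149.4]
-0.393 [267.3 144.4]
0 [271.9 140.7]
0.39 [276.6 138.9]
7.25 [0.56681867 0.21067421 0.11747344] [1.54901047 0.99821881 0.44351538]
```

The wheel is at -0.785. I'll lift clear, let it rest for a good second, and check.

Emit:
{"method": "play_rows", "body": {"series": [[[0, 0, 1.5], [0, 0, 0], 0], [[0, 0, 2], [0, 0, 0], 0], [[-2, -0.44, 1], [0, 0, 0], 0], [[-1.75, -0.38, 0], [0, 0, 0], 0], [[0, 0, 0], [0, 0, 0], 0]]}}

```text
t: 7.75
eef_pos: [0.5266, 0.2018, 0.1626]
ee_rot: [-180.0, -0.1, -167.7]
wrist_force: [-0.7, 0.1, 0.0]
grip_width: -0.003
finger_force: 0.0
```

Emit:
{"method": "play_rows", "body": {"series": [[[0, 0, 0], [0, 0, 0], 0], [[0, 0, 0], [0, 0, 0], 0], [[0, 0, 0], [0, 0, 0], 0], [[0, 0, 0], [0, 0, 0], 0], [[0, 0, 0], [0, 0, 0], 0]]}}

```text
t: 8.25
eef_pos: [0.5292, 0.2024, 0.1621]
ee_rot: [180.0, -0.0, -167.8]
wrist_force: [-0.0, -0.0, 0.0]
grip_width: -0.001
finger_force: 0.0
```

Emit:
{"method": "play_rows", "body": {"series": [[[0, 0, 0], [0, 0, 0], 0], [[0, 0, 0], [0, 0, 0], 0], [[0, 0, 0], [0, 0, 0], 0], [[0, 0, 0], [0, 0, 0], 0], [[0, 0, 0], [0, 0, 0], 0]]}}

```text
t: 8.75
eef_pos: [0.529, 0.2024, 0.1624]
ee_rot: [180.0, 0.0, -167.8]
wrist_force: [0.3, 0.2, 0.1]
grip_width: -0.003
finger_force: 0.0
```

```bash
python3 ang.py
```

```text
19 [263.8 149.3]
13 [280.5 154.4]
-1.963 [262.5 163.5]
-1.571 [261.1 159.8]
-1.178 [261.4 154.8]
-0.785 [263.6 149.4]
-0.393 [267.3 144.4]
0 [271.9 140.7]
0.39 [276.6 138.9]
8.8 [0.52893604 0.20240586 0.16236688] [-0.42200161  0.1753041   0.64288496]
```

Emit:
{"method": "play_rows", "body": {"series": [[[0.4, 0.088, -1.5], [0, 0, 0], 0], [[0, 0, -1.5], [0, 0, 0], 0], [[0, 0, -1.5], [0, 0, 0], 0], [[0, 0, 0], [0, 0, 0], 0], [[0.4, 0.088, 0], [0, 0, 0], 0]]}}

```text
t: 9.3
eef_pos: [0.5368, 0.2041, 0.1175]
ee_rot: [180.0, -0.0, -167.7]
wrist_force: [0.5, 0.8, 0.8]
grip_width: 0.0
finger_force: 0.0
```

Emit:
{"method": "play_rows", "body": {"series": [[[0.25, 0.055, 0], [0, 0, 0], 0], [[0.25, 0.055, 0], [0, 0, 0], 0], [[0.25, 0.055, 0], [0, 0, 0], 0], [[0.25, 0.055, 0], [0, 0, 0], 0], [[0.25, 0.055, 0], [0, 0, 0], 0]]}}

```text
t: 9.8
eef_pos: [0.5497, 0.2069, 0.1175]
ee_rot: [180.0, 0.0, -167.8]
wrist_force: [-0.7, -0.7, 1.1]
grip_width: 0.003
finger_force: 0.7
```

Emit:
{"method": "play_rows", "body": {"series": [[[0.25, 0.055, 0], [0, 0, 0], 0], [[0.2, 0.044, 0], [0, 0, 0], 0], [[0.2, 0.044, 0], [0, 0, 0], 0], [[0.15, 0.033, 0], [0, 0, 0], 0], [[0.15, 0.033, 0], [0, 0, 0], 0]]}}

```text
t: 10.3
eef_pos: [0.5594, 0.2092, 0.1174]
ee_rot: [180.0, 0.0, -167.8]
wrist_force: [0.1, -1.4, -0.4]
grip_width: 0.001
finger_force: 0.1
```

Emit:
{"method": "play_rows", "body": {"series": [[[0.15, 0.033, 0], [0, 0, 0], 0], [[0.15, 0.033, 0], [0, 0, 0], 0], [[0.15, 0.033, 0], [0, 0, 0], 0], [[0.15, 0.033, 0], [0, 0, 0], 0], [[0, 0, 0], [0, 0, 0], 0]]}}

```text
t: 10.8
eef_pos: [0.5657, 0.2105, 0.1175]
ee_rot: [180.0, 0.1, -167.8]
wrist_force: [2.0, 0.9, -0.2]
grip_width: -0.0
finger_force: 0.9
```

```bash
python3 ang.py
```

```text
30 [272.  140.9]
11 [280.2 154.5]
-1.963 [262.5 163.5]
-1.571 [261.1 159.8]
-1.178 [261.4 154.8]
-0.785 [263.6 149.4]
-0.393 [267.3 144.4]
0 [271.9 140.7]
0.39 [276.6 138.9]
10.85 [0.56559682 0.21042682 0.11751583] [ 1.03501432 -0.18769389  0.82449183]
```

The wheel is at 0. I'll lift straight off and clear.

Emit:
{"method": "play_rows", "body": {"series": [[[0, 0, 1], [0, 0, 0], 0], [[0, 0, 2], [0, 0, 0], 0], [[0, 0, 3], [0, 0, 0], 0], [[0, 0, 4], [0, 0, 0], 0], [[0, 0, 2], [0, 0, 0], 0]]}}

```text
t: 11.35
eef_pos: [0.5654, 0.2106, 0.2416]
ee_rot: [180.0, 0.2, -167.8]
wrist_force: [-0.4, -0.1, 0.1]
grip_width: 0.001
finger_force: 0.0
```

Emit:
{"method": "play_rows", "body": {"series": [[[-3, 3, 0], [0, 0, 0], 0], [[-3, 3, 0], [0, 0, 0], 0], [[-3, 3, 0], [0, 0, 0], 0], [[-3, 3, 0], [0, 0, 0], 0], [[-3, 3, 0], [0, 0, 0], 0]]}}

```text
t: 11.85
eef_pos: [0.4131, 0.3609, 0.2381]
ee_rot: [180.0, -0.0, -167.8]
wrist_force: [0.2, -0.6, 0.2]
grip_width: -0.002
finger_force: 0.0
```

Emit:
{"method": "play_rows", "body": {"series": [[[-3, 3, 0], [0, 0, 0], 0], [[-3, 3, 0], [0, 0, 0], 0], [[0, 0, 0], [0, 0, 0], 0], [[0, 0, 0], [0, 0, 0], 0], [[0, 0, 0], [0, 0, 0], 0]]}}

```text
t: 12.35
eef_pos: [0.3554, 0.4195, 0.2376]
ee_rot: [-180.0, 0.0, -167.8]
wrist_force: [-0.2, 0.3, 0.3]
grip_width: -0.003
finger_force: 0.0
```

```bash
python3 ang.py
python3 - <<'E'
from h import *
snap("top","c5.png",(215,185,325,255),7)
E
```

```text
20 [272.  140.8]
13 [280.5 154.4]
-1.963 [262.5 163.5]
-1.571 [261.1 159.8]
-1.178 [261.4 154.8]
-0.785 [263.6 149.4]
-0.393 [267.3 144.4]
0 [271.9 140.7]
0.39 [276.6 138.9]
12.4 [0.35568808 0.41937035 0.23758237] [-0.57259328 -0.10034489 -0.77346135]
```

View pics/c5.png

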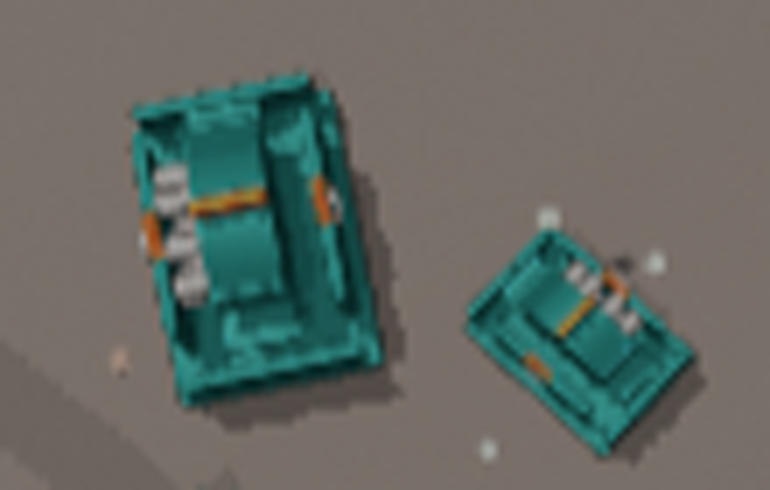

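The orange paddle stands straight up at crop (228,200), and the counter has not moved: its corners and arrowheads are where they started. I'm handing in.

```bash
python3 -c "
from plant import close_job
print(close_job())"
```

```text
the job is handed in; nothing more can be done
None
```

The teal wheel went forward three clicks and rested one click before the mark with the finger lifted. The last click left the orange paddle upright between the arrowheads. The teal counter had not moved, the arm touched nothing else, and the job was handed in at about 12 s.

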